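Check the carousel's roller, then hold its sprung tensioner back

ROBOT

A 7-joint arm with a two-finger parallel gripper is mounted at the origin on the work surface. World frame = base frame: x ahead of the robot, y to its left, z up, the work surface at z = 0. Lengths are in m, angles in rad, forces in N, time in s.
With the tool pointing down it reaches from about 0.4 to 0.875 m from the base axis. Payload 19.3 kg.
Tool frame: the origin (TCP) lies where the fingers leave the gripper's body, on its centre line; the fingertips stand bot.tip_reach ahead of it and the grasp point (between the pads) lies 54 mm ahead of it (bot.tip_reach is the distance from the TCP to the fingertips, in m); z points along the fingers, y is the line along which they close (so a half turn about z gives the same grasp; the last joint's range is limited). The gripper opens to 85 mm and grips with 20 to 120 N. Pads are 22 mm wide; open, the fingers measure 114 mm over their backs; the gripper's body (76 mm by 85 mm) begins 54 mm behind the grasp point. The pads swing forward as they close: fully open they stand 13 mm farther back than shut.
Start: joints at [-1.328, 0.521, -0.036, 1.599, 0.021, 1.021, -0.113], TCP at [0.192, 0.595, 0.304] pointing down, gripper open.
Joint ranges: [-2.91, 2.91], [-0.3, 2.13], [-1.5, 1.42], [0.17, 2.43], [-1.26, 4.41], [0.16, 1.93], [-2.52, 2.52]. Speed limits (rad/s): [1.89, 1.89, 2.39, 2.39, 3.01, 3.01, 3.01].

INTERFACE

Orientations are given as [roll, pitch, yaw] about the fixed x, y, z axes, in that order (R = Rz(yaw) Ry(pitch) Rx(roll)).
In Python, from workcell import bot gives the robot as it stands. The module is installed in compiled form; this text tells all that it offers.
- The arm moves only by the shell command python3 -m jog 'ROWS' [FORCE]. ROWS is JSON, a list that holds one entry, the list of rows, each a list of 7 numbers: the shift along the tool's x, y, z in mm, then the turn, a rotation vector about the tool's x, y, z in rad, then the opening, from 0 (shut) to 1 (fully open). In form: [[[tx, ty, tz, wx, wy, wz, fingers], ...]]. A call has 1 to 5 rows; each row shifts and turns the commanded pose from where the row before left it, along the tool's axes as they then stand; what a row does not reach is not made up. A row lasts 1/10 s, in which the tool goes at most 50 mm and 8.59 degrees, less where a joint would pass 70% of its speed; a pose out of reach is approached as far as the arm can. A call is refused whole if a number of a shift passes 50 or a number of a turn 0.15, either way. A call with a gripper value outside its range is refused whole. The fingers move at their own pace and stop on an object; FORCE is the grip in N (left out, the last holds). Time passes only in rows, so rows that do not move let the fingers close. It gives the time, the measured TCP pose, the force, the opening and the grip force at its end, in the units of the state.
- bot.observe(): the state, without advancing time (a new reading comes with each control period).
- bot.grab_frame(name): name is "scene" or "top" or "wrist"; returns a dict with "img" (400x640x3 uint8, red, green, blue), "intrinsics" (3x3 intrinsics, pixels), "R" (3x3) and "t" (3): a world point X has camera coordinates R X + t; the wrist camera has in their place "tool_from_camera" (4x4, takes a point from camera to tool coordinates, whose origin is the TCP and whose axes are the flange's). Camera axes: x right, y down, z forward; pixel columns grow to the right and rows downward; lengths in m; the calibration is good to about 2 mm. A picture is of the moment at which its call begins: read the wrist's pose just before it. There is no depth.
- bot.job_done(): hands the job in; it is judged then, once.
Trained networks look in a picture, given as the dict that the camera call returned (one of the last four; its "shot" number tells which), for a name from the list of things; names that differ only in an ending like _2 or _b are one class to them, and where a whole thing is asked for, a point or a joint stands for the part that bears it (a point fixed in the world has none). Each returns a list of dicts, best first, with "conf" (0 to 1); they miss things now and then, are a little off and sometimes report something else, mostly with a low value. They report only what shows in the picture. A call takes as long as a camera call. They do not tell look-alikes from the thing itself.
- bot.trace(query, picture): "region" (400x640 bool, what is visible of it).
- bot.spot_point(query, picture): "xyz" ([x, y, z] in m, in world coordinates, good to about 4 mm: a listed point, or the origin of a listed thing).
The state is a dict: "clock": time; "qpos": joint angles; "qd": joint speeds; "joint_efforts": joint torques, N m; "position": TCP position; "tool_rot": TCP orientation; "force": force on the tool from outside, world axes, zero at the start; "moment": the same for the moment, N m; "grip_width": finger opening in m; "finger_force": force on a finger pad.
Only numpy, scipy, OpenCV 4.12 (cv2) and the standard library are available. Lean on these libraries where they do the work, as an engineer would, in place of code of your own. Each camera call takes 0.05 s, during which the arm holds its last target. There are 200 camera calls.

TASK

Pick up the yellow infrared thermometer and, holding it, point it level at the peg carousel's black tension roller from close in front (lens some 3 to 12 cm from the roller's middle), keeping it steady for two seconds while the tensioner is still at rest; then lay it back flat on its green rubber mat and let go. After that push the red paddle of the sprung tensioner arm back past its ratchet click, without jamming it on its end stop, and finish with the gripper still holding it there (it flies back if let go), so that I can lift the carousel off. Leave the vase, brush and storage box alone.

Things in the scene. Friction and masses are not known exactly. Their poses are not given: they have to be found in the camera images.
- drive: Grey plastic foot of the peg carousel, fixed. Origin on the shelf surface (z = 0) under the tensioner's vertical pivot; z up, front -x. At rest the tensioner arm lies along its y: roller at y +70 mm, paddle at y -130 mm. Foot plate 20 mm thick, x -115 to +50, y -60 to +60 mm; pawl housing 54 mm high, 40 mm long, about x -90, y -33 mm.
- carousel_axis (a point): Axis of the carousel, at shelf height, at x +90, y +70 mm of the drive frame. White drum 148 mm across, its top 75 mm above the shelf; foot disc 170 mm across, 20 mm high; mast, and a crown of spokes with blue and green clips, 140 mm across, 167 to 230 mm above the shelf.
- tensioner (a joint): Angle of the orange arm (bar 20 mm wide, top 52 mm above shelf) about its pivot, rad: 0 at rest, grows as the paddle goes to +x of the drive frame (counter-clockwise from above). End stop 0.72. A spring always returns it: 3 N at the paddle at rest, 8 N at 0.57. From 0.21 a pawl rides up a tooth (up to 3 N more), top at 0.345, clicked behind it from 0.48; this does not lock the arm.
- pawl (a joint): Travel of the small steel pawl with yellow stud, m: 0 out, rising to about 0.004 on top of the tooth and back to nearly 0 when it has clicked behind.
- paddle (a point): Centre of the red upright thumb paddle on the end of the tensioner arm, 130 mm from the pivot and 72 mm above the shelf: 8 mm thick (its x), 40 mm wide (its y, along the arm), from 52 to 92 mm above the shelf. It moves and turns with the arm; at rest its axes are those of the drive. Push its -x face towards its +x.
- roller (a point): Middle of the upright black rubber tension roller with a yellow cap, on the tensioner arm, 72 mm above the shelf; 30 mm across, from 54 to 90 mm above the shelf. It bears on the drum when the arm is at rest.
- thermometer_center (a point): Centre of the yellow stick thermometer (0.12 kg, +-30 %), 150 mm long (its x), 30 mm wide (its y), 38 mm high (its z, up). The 30 by 38 mm barrel reaches from x -75 to +35 mm, the round black nose (26 mm across) from +35 to +75 mm. It starts lying on the mat, its centre 19 mm above the mat's top.
- lens (a point): Lens of the thermometer, at the end of its nose, 75 mm ahead (+x) of its centre. It looks along its x axis; axes as the thermometer's.
- thermometer: The thermometer's body, origin at the centre of its underside; axes as above.
- mat: Green rubber mat, 200 (its x) by 110 (its y) by 3 mm, fixed to the shelf. Origin at the centre of its underside.
- vase: Blue ceramic vase, 150 mm high, 84 mm across, loose. Origin under its centre. Leave alone.
- brush: Orange scrub brush, 170 by 55 mm, 76 mm high with its handle, loose. Origin under its centre. Leave alone.
- storage_lid (a joint): Hinged lid of the clear storage box (200 by 150 by 100 mm), rad; 0 is shut. Leave shut.
- storage_box: Clear storage box, fixed; origin under its centre. Leave alone.
Not all that is in view belongs to the job. Of the things like the thermometer, leave any that is turquoise; of the rest the larger one is meant.

How it is judged:
By the outcome, as a careful person would: the job done as asked, in the order asked, and still so for the second after the job is handed in, while the arm keeps its last pose, push and grip.
It also fails if it takes over 64 s, if anything falls off the work surface, if the arm or the gripper's body presses on something with over 40 N, if the wrist force passes 120 N, or if a joint passes its speed limit or range.

## Working session

There is one attempt and no reset: what is moved stays moved. The work goes in short steps, Python scripts to look and compute and a shell command to move; the robot and the scene stay as the last step left them, time stands still between calls to the robot, and variables do not carry over. Pictures are saved under pics/ and viewed, at most 10 in all, crops included, and the job is handed in when it is done.

```bash
mkdir -p pics; cat > h.py <<'E'
from workcell import bot
import numpy as np, cv2
np.set_printoptions(precision=4,suppress=True)
def save(p,n): cv2.imwrite('pics/'+n,p['img'][:,:,::-1])
def proj(p,X):
    c=p['R']@np.array(X)+p['t']; u=p['intrinsics']@c; return u[:2]/u[2]
def ray(p,uv):
    d=np.linalg.inv(p['intrinsics'])@np.array([uv[0],uv[1],1.]); R=np.array(p['R']); return -R.T@np.array(p['t']), R.T@d
def atz(p,uv,z):
    o,d=ray(p,uv); return o+d*(z-o[2])/d[2]
E
python3 - <<'E'
from h import *
s=bot.observe(); print({k:np.array(v) for k,v in s.items()}, bot.tip_reach)
for n in('scene','top'):
    p=bot.grab_frame(n); save(p,n+'0.png'); print(n)
    for q in('thermometer_center','lens','thermometer','roller','paddle','drive','mat','carousel_axis','vase','brush','storage_box'):
        print(q,[(np.array(d['xyz']),round(d['conf'],2),proj(p,d['xyz']).round()) for d in bot.spot_point(q,p)[:4]])
E
```

```text
{'clock': array(0.), 'qpos': array([-1.3282,  0.522 , -0.0363,  1.6   ,  0.0212,  1.0211, -0.1128]), 'qd': array([ 0.0001,  0.0012, -0.0003,  0.0005,  0.0001, -0.001 , -0.0004]), 'joint_efforts': array([ -0.0016, -92.7127,   1.9791, -36.9947,   0.0178,   0.0081,
         0.    ]), 'position': array([0.1923, 0.5944, 0.3033]), 'tool_rot': array([-3.1405,  0.0001,  2.8288]), 'force': array([-0.3632, -0.4953, -0.7434]), 'moment': array([ 0.0005,  0.0133, -0.0373]), 'finger_force': array(0.), 'grip_width': array(0.0853)} 0.0726
scene
thermometer_center [(array([ 0.426 , -0.4957,  0.0186]), 0.91, array([159., 206.])), (array([ 0.5383, -0.0996,  0.0149]), 0.84, array([273., 220.])), (array([ 0.4905, -0.2742,  0.0229]), 0.58, array([221., 213.]))]
lens [(array([ 0.5689, -0.1568,  0.0206]), 0.83, array([256., 227.])), (array([ 0.5643, -0.2552,  0.0179]), 0.63, array([226., 230.])), (array([ 0.4876, -0.4583,  0.0167]), 0.58, array([167., 219.]))]
thermometer [(array([ 0.5428, -0.1005,  0.0028]), 0.73, array([273., 223.])), (array([ 0.4261, -0.4973,  0.0031]), 0.69, array([160., 209.])), (array
[... 1327 characters left out ...]
ller [(array([0.6042, 0.2246, 0.0675]), 0.85, array([257., 177.]))]
paddle [(array([0.5702, 0.0232, 0.07  ]), 0.96, array([321., 189.])), (array([ 0.4914, -0.2821,  0.0016]), 0.48, array([412., 216.]))]
drive [(array([0.5957, 0.1529, 0.0019]), 0.94, array([282., 183.]))]
mat [(array([ 0.4927, -0.2807, -0.0024]), 0.62, array([412., 215.]))]
carousel_axis [(array([ 0.6909,  0.2092, -0.0001]), 0.68, array([266., 155.]))]
vase [(array([ 0.7095, -0.3067, -0.0037]), 0.87, array([419., 151.]))]
brush [(array([ 0.7482, -0.1144, -0.    ]), 0.6, array([362., 139.])), (array([0.3737, 0.567 , 0.0007]), 0.33, array([155., 248.]))]
storage_box [(array([0.3736, 0.5641, 0.0003]), 0.86, array([156., 248.]))]
```

View pics/top0.png

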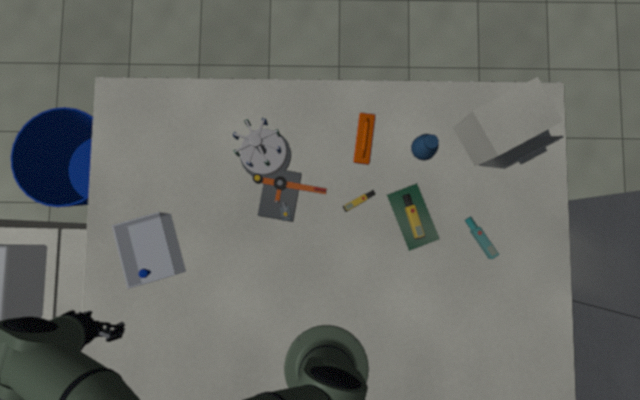

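View pics/scene0.png

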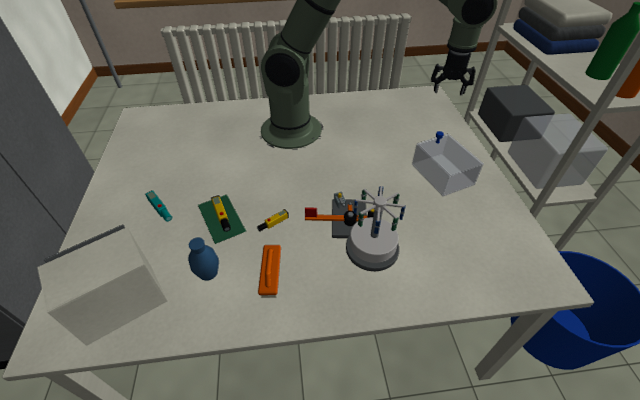

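Three look-alikes show in the top view. The one at (412,214) is yellow and large, and it lies on the green mat. The one at (359,200) is yellow and smaller, on the bare table. The one at (479,237) is turquoise. The yellow one on the mat fits the description, and the scene view agrees (221,213). I'll confirm it in one crop and plan the approach.

```bash
cat >> h.py <<'E'
from scipy.spatial.transform import Rotation as Ro
def down(yaw): return Ro.from_euler('xyz',[np.pi,0,yaw])
def plan(pts,start=None,f=1.0):
    """pts: list of (pos, yaw, nrows); prints rows in tool axes (tool down); yaw continuous"""
    if start is None:
        s=bot.observe(); start=(np.array(s['position']),s['tool_rot'][2]); 
    P,y=np.array(start[0],float),start[1]
    for pos,yaw,n in pts:
        rows=[]; P0,y0=P.copy(),y; 
        for i in range(n):
            T=P0+(np.array(pos)-P0)*(i+1)/n; Y=y0+(yaw-y0)*(i+1)/n
            sh=np.round(down(y).inv().apply(T-P)*1000,1); w=round(-(Y-y),3)
            P=P+down(y).apply(sh/1000); y=y-w
            rows.append([*map(float,sh),0,0,w,f])
        for k in range(0,n,5): print(str([rows[k:k+5]]).replace(' ',''))
    print('end',P,y)
E
python3 - <<'E'
from h import *
a=bot.grab_frame('top'); b=bot.grab_frame('scene')
c=np.hstack([cv2.resize(a['img'][170:270,330:510],(400,222)),cv2.resize(b['img'][180:250,140:300],(400,175)).repeat(1,0).__getitem__(slice(0,175)) if 0 else cv2.copyMakeBorder(cv2.resize(b['img'][180:250,140:300],(400,175)),0,47,0,0,0)])
cv2.imwrite('pics/crop.png',c[:,:,::-1])
for p in(a,b):
    for d in bot.trace('thermometer',p)[:3]:
        r=d['region']; v,u=np.nonzero(r); w=np.array([atz(p,(x,y),.02)[:2] for x,y in zip(u,v)])
        m=cv2.minAreaRect(w.astype('f4')*1000); print(round(d['conf'],2),u.mean(),v.mean(),m)
plan([((.40,.25,.30),2.2,10),((.49,-.275,.22),.30,14)])
E
```

```text
0.72 413.30699774266367 216.5372460496614 ((491.07373046875, -280.17919921875), (149.08750915527344, 35.39244079589844), 18.06900405883789)
0.64 481.60076045627375 238.40684410646386 ((422.1860046386719, -499.7070617675781), (155.34451293945312, 41.407745361328125), 33.825172424316406)
0.59 272.2297265160523 171.13745541022593 ((633.3924560546875, 197.64527893066406), (363.7560729980469, 227.2195587158203), 39.244049072265625)
0.84 220.83880597014925 212.42089552238807 ((483.3868713378906, -277.3639831542969), (178.0433349609375, 31.27739143371582), 17.78729820251465)
0.75 274.2005649717514 219.15536723163842 ((541.5569458007812, -96.66365814208984), (50.64578628540039, 127.09294891357422), 32.418663024902344)
0.67 158.40974212034385 204.83381088825215 ((421.6708984375, -496.537109375), (189.7427978515625, 37.35243225097656), 33.99905014038086)
[[[-30.4,-26.4,0.4,0,0,np.float64(0.063),1.0],[-31.9,-24.4,0.4,0,0,np.float64(0.063),1.0],[-33.5,-22.4,0.4,0,0,np.float64(0.063),1.0],[-34.8,-20.2,0.3,0,0,np.float64(0.062),1.0],[-35.9,-18.1,0.4,0,0,np.float64(0.063),1.0]]]
[[[-37.1,-15.7,0.4,
[... 163 characters left out ...]
7,-6.0,0.4,0,0,np.float64(0.063),1.0]]]
[[[-34.1,-16.9,5.7,0,0,np.float64(0.136),1.0],[-36.1,-12.0,5.7,0,0,np.float64(0.135),1.0],[-37.4,-7.2,5.7,0,0,np.float64(0.136),1.0],[-38.0,-1.9,5.7,0,0,np.float64(0.136),1.0],[-37.9,3.1,5.8,0,0,np.float64(0.135),1.0]]]
[[[-37.1,8.3,5.7,0,0,np.float64(0.136),1.0],[-35.7,13.2,5.7,0,0,np.float64(0.136),1.0],[-33.6,18.0,5.7,0,0,np.float64(0.136),1.0],[-30.8,22.3,5.7,0,0,np.float64(0.135),1.0],[-27.5,26.2,5.7,0,0,np.float64(0.136),1.0]]]
[[[-23.7,29.8,5.7,0,0,np.float64(0.136),1.0],[-19.5,32.7,5.7,0,0,np.float64(0.135),1.0],[-14.9,35.0,5.8,0,0,np.float64(0.136),1.0],[-10.0,36.7,5.7,0,0,np.float64(0.136),1.0]]]
end [ 0.49  -0.275  0.22 ] 0.29972360965657296
```

View pics/crop.png

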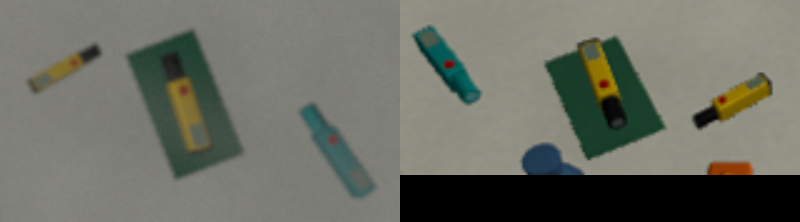

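The crop shows the yellow one on the mat (left half, about (185,100)). It is about 150 mm long, against about 115 mm for the other yellow one at (65,70). Its nose points away from the robot, at a yaw of about 0.31. Moving to hover above it.

```bash

python3 -m jog '[[[-30,-26,0,0,0,0.063,1],[-32,-24,0,0,0,0.063,1],[-33,-22,0,0,0,0.063,1],[-35,-20,0,0,0,0.063,1],[-36,-18,0,0,0,0.063,1]]]' | tail -c 400
python3 -m jog '[[[-37,-16,0,0,0,0.063,1],[-38,-13,0,0,0,0.063,1],[-39,-11,0,0,0,0.063,1],[-39,-8,0,0,0,0.063,1],[-40,-6,0,0,0,0.063,1]]]' | tail -c 400
python3 -m jog '[[[-34,-17,6,0,0,0.136,1],[-36,-12,6,0,0,0.136,1],[-37,-7,6,0,0,0.136,1],[-38,-2,6,0,0,0.136,1],[-38,3,6,0,0,0.136,1]]]' | tail -c 400
python3 -m jog '[[[-37,8,6,0,0,0.136,1],[-36,13,6,0,0,0.136,1],[-34,18,6,0,0,0.136,1],[-31,22,6,0,0,0.136,1],[-27,26,6,0,0,0.136,1]]]' | tail -c 400
python3 -m jog '[[[-24,30,6,0,0,0.136,1],[-20,33,6,0,0,0.136,1],[-15,35,6,0,0,0.136,1],[-10,37,6,0,0,0.136,1],[0,0,0,0,0,0,1]]]' | tail -c 400
sed -i 's/w=round(-(Y-y),3)/w=round(float(y-Y),3)/' h.py
cat >> h.py <<'E'
def wrist():
    s=bot.observe(); p=bot.grab_frame('wrist'); Rt=Ro.from_euler('xyz',s['tool_rot']).as_matrix()
    T=np.eye(4); T[:3,:3]=Rt; T[:3,3]=s['position']; W=np.linalg.inv(T@np.array(p['tool_from_camera']))
    p2={**p,'R':W[:3,:3],'t':W[:3,3]}; return p,p2
def meas(p,p2,q,z):
    for d in bot.trace(q,p)[:1]:
        v,u=np.nonzero(d['region']); w=np.array([atz(p2,(x,y),z)[:2] for x,y in zip(u,v)])
        print(q,round(d['conf'],2),u.mean().round(),v.mean().round(),cv2.minAreaRect((w*1000).astype('f4')))
E
python3 - <<'E'
from h import *
s=bot.observe(); print(s['clock'],s['position'],s['tool_rot'],np.array(s['qpos']))
p,p2=wrist(); save(p,'w1.png')
for q in('thermometer_center','lens','mat'):
    print(q,[(np.array(d['xyz']),round(d['conf'],2),proj(p2,d['xyz']).round()) for d in bot.spot_point(q,p)[:3]])
meas(p,p2,'thermometer',.03); meas(p,p2,'mat',.003)
E
```

```text
clock: 1.9
position: [0.2969, 0.4224, 0.304]
tool_rot: [3.141, -0.0, 2.511]
force: [1.1, 0.1, -0.5]
grip_width: 0.0856
finger_force: 0.0
clock: 2.4
position: [0.401, 0.2503, 0.3042]
tool_rot: [3.141, -0.0, 2.196]
force: [0.9, 0.6, 0.2]
grip_width: 0.0849
finger_force: 0.0
clock: 2.9
position: [0.432, 0.0631, 0.2739]
tool_rot: [3.141, -0.0, 1.513]
force: [1.5, -0.3, -0.6]
grip_width: 0.0855
finger_force: 0.0
clock: 3.4
position: [0.4627, -0.1247, 0.2439]
tool_rot: [3.141, -0.0, 0.833]
force: [0.6, 0.7, -0.1]
grip_width: 0.0856
finger_force: 0.0
clock: 3.9
position: [0.4869, -0.2789, 0.2194]
tool_rot: [3.139, 0.001, 0.286]
force: [0.2, 1.4, 0.7]
grip_width: 0.0853
finger_force: 0.0
3.9 [ 0.4869 -0.2789  0.2194] [3.1391 0.0014 0.2855] [-0.0509  0.6342  0.6782  1.8735 -0.5291  0.8205 -0.3815]
thermometer_center [(array([ 0.4904, -0.2839,  0.0279]), 0.79, array([331., 193.])), (array([ 0.4224, -0.4942,  0.0129]), 0.79, array([520., 314.])), (array([ 0.5428, -0.101 ,  0.0142]), 0.72, array([118.,  59.]))]
lens [(array([ 0.5593, -0.2541,  0.0231]), 0.87, array([319.,  96.])), (array([ 0.5707, -0.1506,  0.0172]), 0.6, array([188.,  39.])), (array([ 0.4871, -0.4552,  0.0158]), 0.59, array([514., 245.]))]
mat []
thermometer 0.98 110.0 62.0 ((540.6346435546875, -106.00007629394531), (27.295400619506836, 121.47057342529297), 30.181621551513672)
mat 0.75 327.0 164.0 ((490.71173095703125, -281.1167907714844), (199.77281188964844, 110.73757934570312), 21.599241256713867)
```

View pics/w1.png

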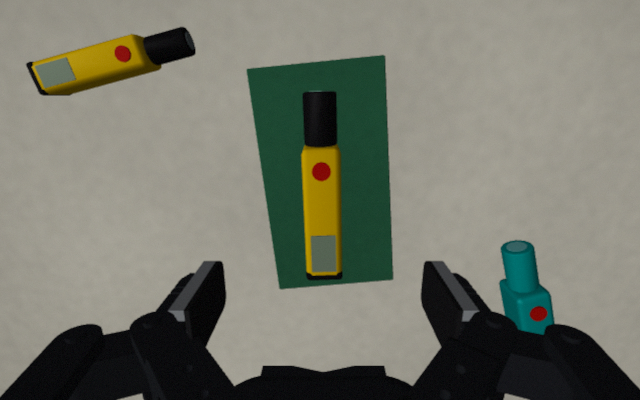

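The wrist view shows the thermometer with its nose tip at (320,92), red button at (321,171) and tail at (323,275). The mat corners are at about (248,69) and (392,279). I'll triangulate the button for height.

```bash
python3 - <<'E'
from h import *
def red(p,box):
    u0,v0,u1,v1=box; h=cv2.cvtColor(p['img'],cv2.COLOR_RGB2HSV)[v0:v1,u0:u1]
    m=((h[...,0]<8)|(h[...,0]>172))&(h[...,1]>120)&(h[...,2]>60); v,u=np.nonzero(m); return len(u),(u.mean()+u0,v.mean()+v0)
a=bot.grab_frame('top'); b=bot.grab_frame('scene'); p,p2=wrist()
rs=[]
for c,box in((a,(400,185,425,235)),(b,(208,190,232,232)),(p2,(300,155,342,190))):
    n,uv=red(c,box); print(n,uv); rs.append(ray(c,uv))
def tri(rs):
    A=0;B=0
    for o,d in rs:
        d=d/np.linalg.norm(d); M=np.eye(3)-np.outer(d,d); A=A+M; B=B+M@o
    return np.linalg.solve(A,B)
print('button',tri(rs),'top+scene',tri(rs[:2]),'scene+wrist',tri(rs[1:]))
for uv in((303,147),(339,147),(306,272),(340,272)): print(atz(p2,uv,.041))
f=(atz(p2,(303,147),.041)+atz(p2,(339,147),.041))/2; r=(atz(p2,(306,272),.041)+atz(p2,(340,272),.041))/2
print('len',np.linalg.norm(f-r),'yaw',np.arctan2(*(f-r)[1::-1]),'centre',f-(f-r)/np.linalg.norm(f-r)*.035, r+(f-r)/np.linalg.norm(f-r)*.075)
for d in bot.trace('thermometer',p)[:3]:
    v,u=np.nonzero(d['region']); w=np.array([atz(p2,(x,y),.03)[:2] for x,y in zip(u,v)]); print(u.mean(),v.mean(),cv2.minAreaRect((w*1000).astype('f4')))
E
```

```text
3 (np.float64(412.3333333333333), np.float64(210.33333333333334))
7 (np.float64(221.0), np.float64(213.28571428571428))
244 (np.float64(328.16803278688525), np.float64(174.20901639344262))
button [ 0.5071 -0.2718  0.0391] top+scene [ 0.5064 -0.2726  0.0385] scene+wrist [ 0.5083 -0.2707  0.0404]
[ 0.5225 -0.2467  0.041 ]
[ 0.5302 -0.272   0.041 ]
[ 0.4241 -0.2774  0.041 ]
[ 0.4323 -0.3043  0.041 ]
len 0.10305696616404254 yaw 0.31034019099234206 centre [ 0.493  -0.2701  0.041 ] [ 0.4996 -0.2679  0.041 ]
527.5761847630474 290.94901019796043 ((456.69549560546875, -470.8078308105469), (95.88365173339844, 41.7548942565918), 35.348602294921875)
328.7276416654141 189.90816173154968 ((488.6960144042969, -276.91241455078125), (155.7464599609375, 31.529510498046875), 18.210783004760742)
119.89508742714405 63.28143213988343 ((540.6520385742188, -105.89263153076172), (26.42486572265625, 120.77669525146484), 29.873300552368164)
```

```bash
python3 - <<'E'
from h import *
s=bot.observe(); print(s['clock'],s['position'],s['tool_rot'])
plan([((.490,-.277,.082),.315,5)])
E
```

```text
4.4 [ 0.4875 -0.274   0.2201] [-3.1415 -0.0004  0.2957]
[[[0.3,0.7,27.6,0,0,-0.004,1.0],[0.3,0.8,27.6,0,0,-0.004,1.0],[0.3,0.7,27.7,0,0,-0.004,1.0],[0.3,0.7,27.6,0,0,-0.003,1.0],[0.2,0.7,27.6,0,0,-0.004,1.0]]]
end [ 0.4899 -0.277   0.082 ] 0.31471698020168304
```

```bash

python3 -m jog '[[[0.3,0.7,30,0,0,-0.004,1],[0.3,0.7,30,0,0,-0.004,1],[0.3,0.7,30,0,0,-0.004,1],[0.3,0.7,28,0,0,-0.004,1],[0.3,0.7,20,0,0,-0.004,1]]]' 
python3 -m jog '[[[0,0,0,0,0,0,1],[0,0,0,0,0,0,0],[0,0,0,0,0,0,0],[0,0,0,0,0,0,0],[0,0,0,0,0,0,0]]]' 50
python3 -m jog '[[[0,0,0,0,0,0,0],[0,0,0,0,0,0,0],[0,0,0,0,0,0,0],[0,0,0,0,0,0,0],[0,0,0,0,0,0,0]]]' 50
```

```text
clock: 4.9
position: [0.4896, -0.2769, 0.0803]
tool_rot: [-3.141, 0.001, 0.315]
force: [-0.8, 0.0, 0.6]
grip_width: 0.0852
finger_force: 0.0
clock: 5.4
position: [0.4903, -0.2774, 0.0828]
tool_rot: [3.141, -0.001, 0.315]
force: [-8.1, 4.9, 34.6]
grip_width: 0.0295
finger_force: 46.3
clock: 5.9
position: [0.4902, -0.2774, 0.0828]
tool_rot: [3.141, -0.001, 0.315]
force: [-1.9, 2.0, 11.3]
grip_width: 0.0294
finger_force: 49.8
```

Gripped at 29.5 mm. Lifting and looking.

```bash

python3 -m jog '[[[0,0,-10,0,0,0,0],[0,0,-20,0,0,0,0],[0,0,-30,0,0,0,0],[0,0,-30,0,0,0,0],[0,0,-27,0,0,0,0]]]' 50
python3 - <<'E'
from h import *
for n in('top','scene'):
    p=bot.grab_frame(n)
    for q in('thermometer_center','lens'): print(n,q,[(np.array(d['xyz']),round(d['conf'],2)) for d in bot.spot_point(q,p)[:3]])
p,p2=wrist(); save(p,'w2.png')
for q in('thermometer_center','lens'): print(q,[(np.array(d['xyz']),round(d['conf'],2)) for d in bot.spot_point(q,p)[:3]])
s=bot.observe(); print(s['clock'],s['position'],s['tool_rot'],np.array(s['qpos']))
plan([((.44,.243,.18),-.13,15),((.458,.243,.133),-.13,4)],f=0)
E
```

```text
clock: 6.4
position: [0.4897, -0.2774, 0.201]
tool_rot: [3.141, -0.0, 0.314]
force: [1.4, 0.8, 0.0]
grip_width: 0.0292
finger_force: 49.7
top thermometer_center [(array([ 0.5362, -0.1009,  0.014 ]), 0.69), (array([ 0.4242, -0.4971,  0.0187]), 0.66), (array([ 0.4887, -0.2782,  0.1403]), 0.64)]
top lens [(array([ 0.5677, -0.1505,  0.0168]), 0.66), (array([ 0.563 , -0.2531,  0.1431]), 0.6), (array([ 0.4857, -0.455 ,  0.0189]), 0.57)]
scene thermometer_center [(array([ 0.5393, -0.1006,  0.0177]), 0.75), (array([ 0.743 , -0.117 , -0.0006]), 0.72), (array([ 0.4237, -0.4951,  0.0186]), 0.59)]
scene lens [(array([ 0.5626, -0.2563,  0.1368]), 0.77), (array([ 0.5714, -0.1519,  0.0198]), 0.69), (array([ 0.4878, -0.4528,  0.0201]), 0.66)]
thermometer_center [(array([ 0.5408, -0.101 ,  0.0145]), 0.92), (array([ 0.4243, -0.4916,  0.0155]), 0.62), (array([ 0.4888, -0.2776,  0.1383]), 0.6)]
lens [(array([ 0.4915, -0.4563,  0.0226]), 0.96), (array([ 0.5593, -0.2522,  0.1344]), 0.71), (array([ 0.5696, -0.1507,  0.016 ]), 0.71)]
6.85 [ 0.4895 -0.2773  0.1982] [-3.1409  0.001   0.3146] [-0.0313  0.6629  0.6459  1.8814 -0.5519  0.7839 -0.3397]
[[[7.6,-34.0,1.2,0,0,0.03,0],[6.6,-34.2,1.2,0,0,0.029,0],[5.5,-34.4,1.2,0,0,0.03,0],[4.6,-34.6,1.3,0,0,0.03,0],[3.5,-34.6,1.2,0,0,0.029,0]]]
[[[2.5,-34.8,1.2,0,0,0.03,0],[1.4,-34.8,1.2,0,0,0.029,0],[0.5,-34.8,1.2,0,0,0.03,0],[-0.6,-34.9,1.2,0,0,0.03,0],[-1.7,-34.8,1.3,0,0,0.029,0]]]
[[[-2.6,-34.7,1.2,0,0,0.03,0],[-3.7,-34.7,1.2,0,0,0.03,0],[-4.8,-34.5,1.2,0,0,0.029,0],[-5.7,-34.4,1.2,0,0,0.03,0],[-6.8,-34.1,1.2,0,0,0.03,0]]]
[[[4.5,-0.6,11.8,0,0,-0.0,0],[4.4,-0.6,11.7,0,0,-0.0,0],[4.5,-0.6,11.8,0,0,-0.0,0],[4.5,-0.6,11.7,0,0,-0.0,0]]]
end [0.458 0.243 0.133] -0.13037233663514455
```

View pics/w2.png

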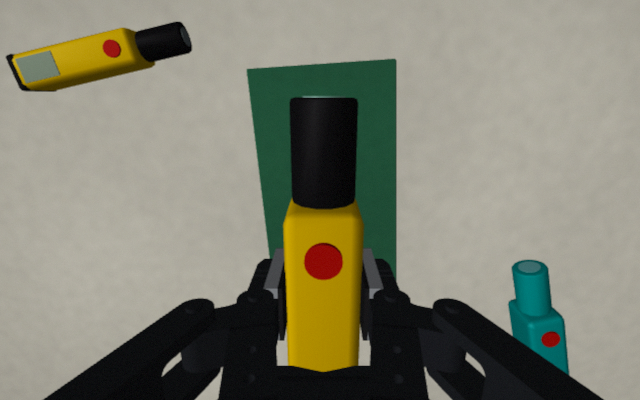

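The thermometer sits straight between the pads, with its nose tip at (323,97) and the button at (323,261). The estimated centre and lens heights agree, so it is level. Carrying it to the roller.

```bash

python3 -m jog '[[[4,-20,1,0,0,0.018,0],[7,-30,1,0,0,0.03,0],[6,-34,1,0,0,0.03,0],[5,-35,1,0,0,0.03,0],[4,-35,1,0,0,0.03,0]]]' 50 |head -3
python3 -m jog '[[[3,-35,1,0,0,0.03,0],[2,-35,1,0,0,0.03,0],[1,-35,1,0,0,0.03,0],[0,-35,1,0,0,0.03,0],[-1,-35,1,0,0,0.03,0]]]' |head -3
python3 -m jog '[[[-2,-35,1,0,0,0.03,0],[-3,-35,1,0,0,0.03,0],[-4,-35,1,0,0,0.03,0],[-5,-34,1,0,0,0.03,0],[-6,-30,1,0,0,0.03,0]]]' |head -3
python3 - <<'E'
from h import *
for n in('top','scene'):
    p=bot.grab_frame(n)
    for q in('roller','paddle','drive','lens'): print(n,q,[(np.array(d['xyz']),round(d['conf'],2)) for d in bot.spot_point(q,p)[:3]])
p,p2=wrist()
for q in('roller','lens'): print(q,[(np.array(d['xyz']),round(d['conf'],2)) for d in bot.spot_point(q,p)[:3]])
s=bot.observe(); print(s['clock'],s['position'],s['tool_rot'],np.array(s['qpos']))
plan([((.458,.243,.133),-.13,5)],f=0)
E
```

```text
clock: 7.35
position: [0.4751, -0.1206, 0.1935]
tool_rot: [-3.142, 0.001, 0.175]
clock: 7.85
position: [0.4597, 0.054, 0.1886]
tool_rot: [3.141, 0.0, 0.025]
clock: 8.35
position: [0.4451, 0.2242, 0.1835]
tool_rot: [3.141, 0.0, -0.124]
top roller [(array([0.6054, 0.2234, 0.0698]), 0.78)]
top paddle [(array([0.573 , 0.0259, 0.0734]), 0.72), (array([0.3754, 0.5613, 0.    ]), 0.37)]
top drive [(array([0.5932, 0.152 , 0.0005]), 0.84)]
top lens [(array([ 0.4868, -0.4542,  0.0201]), 0.75), (array([ 0.5652, -0.1516,  0.0161]), 0.57), (array([0.521 , 0.2157, 0.1258]), 0.47)]
scene roller [(array([0.602 , 0.2211, 0.0713]), 0.61), (array([0.5731, 0.0281, 0.0762]), 0.21)]
scene paddle [(array([0.5695, 0.0296, 0.0728]), 0.72)]
scene drive [(array([ 0.5885,  0.1535, -0.0046]), 0.93)]
scene lens [(array([ 0.5735, -0.155 ,  0.0183]), 0.8), (array([ 0.4891, -0.4544,  0.0207]), 0.79), (array([0.5171, 0.215 , 0.1181]), 0.75)]
roller []
lens [(array([0.5158, 0.2088, 0.1245]), 0.58)]
9.0 [0.4456 0.2222 0.184 ] [-3.1414  0.     -0.1238] [-1.1631  0.6777  0.8319  2.0614 -0.7597  0.7385 -1.5379]
[[[2.0,-4.4,10.2,0,0,0.001,0],[1.9,-4.5,10.2,0,0,0.001,0],[1.9,-4.4,10.2,0,0,0.002,0],[2.0,-4.5,10.2,0,0,0.001,0],[1.9,-4.4,10.2,0,0,0.001,0]]]
end [0.458 0.243 0.133] -0.12984377185599127
```

```bash

python3 -m jog '[[[2,-4,10,0,0,0.001,0],[2,-4,10,0,0,0.001,0],[2,-4,10,0,0,0.002,0],[2,-4,11,0,0,0.001,0],[2,-4,10,0,0,0.001,0]]]'
python3 - <<'E'
from h import *
p=bot.grab_frame('top')
for q in('roller','lens','thermometer_center'): print(q,[(np.array(d['xyz']),round(d['conf'],2)) for d in bot.spot_point(q,p)[:3]])
a=p['img'][140:240,220:380]
p=bot.grab_frame('scene')
for q in('roller','lens','thermometer_center'): print(q,[(np.array(d['xyz']),round(d['conf'],2)) for d in bot.spot_point(q,p)[:3]])
b=p['img'][150:250,300:460]
cv2.imwrite('pics/pt.png',cv2.resize(np.hstack([a,b]),(800,250))[:,:,::-1])
s=bot.observe(); print(s['clock'],s['position'],s['tool_rot'])
P=np.array(s['position']);Rt=Ro.from_euler('xyz',s['tool_rot'])
c=P+Rt.apply([0,0,.060]); ax=Rt.apply([1,0,0]); r=np.array([.603,.2235,.072]); v=r-c-.075*ax
print('lens',c+.075*ax,'gap',v@ax,'lateral',v-(v@ax)*ax)
E
```

```text
clock: 9.5
position: [0.458, 0.2414, 0.1316]
tool_rot: [3.141, 0.0, -0.129]
force: [-0.6, -0.4, -2.1]
grip_width: 0.0292
finger_force: 49.8
roller [(array([0.6026, 0.2242, 0.0702]), 0.89)]
lens [(array([ 0.488 , -0.4527,  0.0196]), 0.88), (array([0.5316, 0.2382, 0.0762]), 0.5)]
thermometer_center [(array([ 0.4219, -0.4962,  0.0172]), 0.96), (array([ 0.5372, -0.1005,  0.0172]), 0.52)]
roller [(array([0.603 , 0.2263, 0.071 ]), 0.64)]
lens [(array([ 0.4898, -0.4544,  0.0174]), 0.72), (array([0.5299, 0.2304, 0.0699]), 0.68), (array([ 0.571 , -0.1522,  0.0202]), 0.6)]
thermometer_center [(array([ 0.7441, -0.1171, -0.001 ]), 0.72), (array([ 0.4263, -0.4931,  0.0203]), 0.64), (array([ 0.5387, -0.1005,  0.0135]), 0.62)]
9.9 [0.458  0.2411 0.1333] [-3.1412 -0.0004 -0.1293]
lens [0.5324 0.2314 0.0733] gap 0.07106130191642579 lateral [ 0.0002  0.0012 -0.0013]
```

View pics/pt.png

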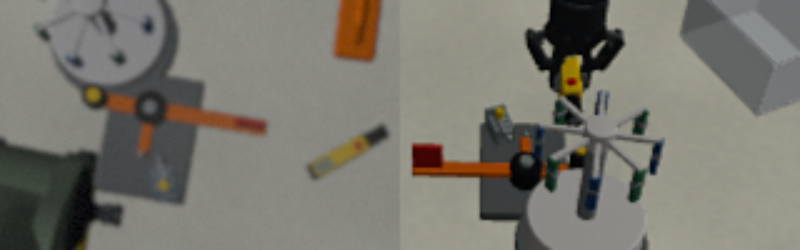

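The crop shows the nose pointing at the roller: roller cap at (93,95) left, thermometer at (570,80) right. The computed lens gap is 71 mm and the aim error is about 1–2 mm. Holding for 2.5 s or more, then checking and planning the return.

```bash

python3 -m jog '[[[0,0,0,0,0,0,0],[0,0,0,0,0,0,0],[0,0,0,0,0,0,0],[0,0,0,0,0,0,0],[0,0,0,0,0,0,0]]]' |head -2
python3 -m jog '[[[0,0,0,0,0,0,0],[0,0,0,0,0,0,0],[0,0,0,0,0,0,0],[0,0,0,0,0,0,0],[0,0,0,0,0,0,0]]]' |head -2
python3 -m jog '[[[0,0,0,0,0,0,0],[0,0,0,0,0,0,0],[0,0,0,0,0,0,0],[0,0,0,0,0,0,0],[0,0,0,0,0,0,0]]]' |head -2
python3 -m jog '[[[0,0,0,0,0,0,0],[0,0,0,0,0,0,0],[0,0,0,0,0,0,0],[0,0,0,0,0,0,0],[0,0,0,0,0,0,0]]]' |head -2
python3 -m jog '[[[0,0,0,0,0,0,0],[0,0,0,0,0,0,0],[0,0,0,0,0,0,0],[0,0,0,0,0,0,0],[0,0,0,0,0,0,0]]]' |head -2
python3 -m jog '[[[0,0,0,0,0,0,0],[0,0,0,0,0,0,0],[0,0,0,0,0,0,0],[0,0,0,0,0,0,0],[0,0,0,0,0,0,0]]]'
python3 - <<'E'
from h import *
plan([((.435,.243,.19),-.13,5),((.4902,-.2774,.19),.315,15)],f=0)
E
```

```text
clock: 10.4
position: [0.4579, 0.2411, 0.1329]
clock: 10.9
position: [0.4579, 0.2411, 0.1329]
clock: 11.4
position: [0.4579, 0.2411, 0.1329]
clock: 11.9
position: [0.4579, 0.2411, 0.1329]
clock: 12.4
position: [0.4579, 0.2411, 0.1329]
clock: 12.9
position: [0.4579, 0.2411, 0.1329]
tool_rot: [-3.142, -0.0, -0.129]
force: [-0.2, -1.6, -0.3]
grip_width: 0.0291
finger_force: 49.8
[[[-4.6,0.2,-11.4,0,0,0.0,0],[-4.6,0.2,-11.4,0,0,0.0,0],[-4.6,0.3,-11.5,0,0,0.0,0],[-4.6,0.2,-11.4,0,0,0.001,0],[-4.6,0.2,-11.4,0,0,-0.0,0]]]
[[[8.2,33.9,0.0,0,0,-0.03,0],[7.1,34.2,0.0,0,0,-0.029,0],[6.1,34.3,0.0,0,0,-0.03,0],[5.1,34.5,0.0,0,0,-0.03,0],[4.1,34.7,0.0,0,0,-0.029,0]]]
[[[3.1,34.7,0.0,0,0,-0.03,0],[2.0,34.9,0.0,0,0,-0.03,0],[1.0,34.8,0.0,0,0,-0.029,0],[-0.1,34.9,0.0,0,0,-0.03,0],[-1.0,34.9,0.0,0,0,-0.03,0]]]
[[[-2.2,34.8,0.0,0,0,-0.03,0],[-3.1,34.8,0.0,0,0,-0.029,0],[-4.2,34.6,0.0,0,0,-0.03,0],[-5.2,34.5,0.0,0,0,-0.03,0],[-6.3,34.3,0.0,0,0,-0.029,0]]]
end [ 0.4902 -0.2774  0.19  ] 0.31473479418386396
```

```bash

python3 -m jog '[[[-5,0,-11,0,0,0,0],[-5,0,-12,0,0,0,0],[-5,0,-12,0,0,0,0],[-4,0,-11,0,0,0,0],[-4,0,-11,0,0,0,0]]]' |head -3
python3 -m jog '[[[8,34,0,0,0,-0.03,0],[7,34,0,0,0,-0.03,0],[6,34,0,0,0,-0.03,0],[5,34.5,0,0,0,-0.03,0],[4,35,0,0,0,-0.03,0]]]' |head -3
python3 -m jog '[[[3,35,0,0,0,-0.03,0],[2,35,0,0,0,-0.03,0],[1,35,0,0,0,-0.03,0],[0,35,0,0,0,-0.03,0],[-1,35,0,0,0,-0.03,0]]]' |head -3
python3 -m jog '[[[-2,35,0,0,0,-0.03,0],[-3,35,0,0,0,-0.03,0],[-4,34,0,0,0,-0.03,0],[-5,34,0,0,0,-0.027,0],[-6,32,0,0,0,-0.025,0]]]' |head -3
python3 -m jog '[[[0,0,0,0,0,0,0],[0,0,0,0,0,0,0]]]' |head -3
python3 - <<'E'
from h import *
p,p2=wrist()
for q in('mat','lens','thermometer_center'): print(q,[(np.array(d['xyz']),round(d['conf'],2)) for d in bot.spot_point(q,p)[:3]])
plan([((.4902,-.2774,.0835),.315,5)],f=0)
E
```

```text
clock: 13.4
position: [0.4347, 0.2443, 0.1911]
tool_rot: [-3.141, -0.0, -0.129]
clock: 13.9
position: [0.4531, 0.0697, 0.1905]
tool_rot: [-3.141, -0.0, 0.023]
clock: 14.4
position: [0.4722, -0.1047, 0.1906]
tool_rot: [3.142, -0.0, 0.172]
clock: 14.9
position: [0.4914, -0.2751, 0.1906]
tool_rot: [3.141, 0.0, 0.314]
clock: 15.1
position: [0.4911, -0.2741, 0.1903]
tool_rot: [3.141, 0.0, 0.311]
mat []
lens [(array([ 0.4901, -0.4569,  0.0202]), 0.85), (array([ 0.5613, -0.2513,  0.13  ]), 0.84)]
thermometer_center [(array([ 0.49  , -0.277 ,  0.1304]), 0.89), (array([ 0.4229, -0.4941,  0.015 ]), 0.6)]
[[[-0.6,0.8,21.3,0,0,-0.0,0],[-0.6,0.8,21.3,0,0,-0.0,0],[-0.5,0.9,21.3,0,0,-0.001,0],[-0.6,0.8,21.4,0,0,0.0,0],[-0.6,0.8,21.3,0,0,0.0,0]]]
end [ 0.4902 -0.2774  0.0835] 0.31506310842599927
```

```bash

python3 -m jog '[[[-0.6,0.8,28,0,0,0,0],[-0.6,0.8,28,0,0,0,0],[-0.6,0.8,25,0,0,0,0],[-0.6,0.8,15,0,0,0,0],[-0.6,0.8,6,0,0,0,0]]]'
python3 -m jog '[[[0,0,2,0,0,0,0],[0,0,2,0,0,0,0],[0,0,0,0,0,0,0]]]'
```

```text
clock: 15.8
position: [0.4896, -0.2779, 0.0869]
tool_rot: [-3.141, 0.001, 0.313]
force: [-1.2, -0.6, -1.8]
grip_width: 0.0298
finger_force: 50.0
clock: 16.1
position: [0.4902, -0.2784, 0.0845]
tool_rot: [3.141, -0.001, 0.313]
force: [-0.1, 0.7, -0.9]
grip_width: 0.0295
finger_force: 50.0
```

```bash

python3 -m jog '[[[0,0,1,0,0,0,0],[0,0,0.7,0,0,0,0],[0,0,0,0,0,0,0]]]' | sed -n 2,4p
python3 -m jog '[[[0,0,0,0,0,0,0.5],[0,0,0,0,0,0,1],[0,0,0,0,0,0,1],[0,0,0,0,0,0,1],[0,0,0,0,0,0,1]]]'
python3 -m jog '[[[0,0,-15,0,0,0,1],[0,0,-25,0,0,0,1],[0,0,-30,0,0,0,1],[0,0,-30,0,0,0,1],[0,0,-30,0,0,0,1]]]' |sed -n 2,4p
python3 - <<'E'
from h import *
p,p2=wrist(); save(p,'w3.png')
for n in('wrist','top','scene'):
    if n!='wrist': p=bot.grab_frame(n)
    for q in('lens','thermometer_center','thermometer')+(('paddle','roller','drive') if n!='wrist' else ()): print(n,q,[(np.array(d['xyz']),round(d['conf'],2)) for d in bot.spot_point(q,p)[:3]])
s=bot.observe(); print(s['clock'],s['position'],s['tool_rot'],np.array(s['qpos']))
E
```

```text
position: [0.4901, -0.2784, 0.0829]
tool_rot: [3.141, -0.001, 0.313]
force: [-0.8, 1.8, 8.5]
clock: 16.9
position: [0.4898, -0.2784, 0.0822]
tool_rot: [-3.142, 0.0, 0.313]
force: [-0.2, -0.1, 0.8]
grip_width: 0.085
finger_force: 0.0
position: [0.4896, -0.2785, 0.2144]
tool_rot: [3.141, -0.0, 0.312]
force: [0.7, -0.5, -0.3]
wrist lens [(array([ 0.4912, -0.4522,  0.0212]), 0.97), (array([ 0.5694, -0.1514,  0.0149]), 0.66), (array([ 0.5623, -0.2561,  0.0206]), 0.63)]
wrist thermometer_center [(array([ 0.5431, -0.101 ,  0.0142]), 0.98)]
wrist thermometer [(array([ 0.4897, -0.2788,  0.0042]), 0.77), (array([ 0.423 , -0.4947, -0.0043]), 0.74)]
top lens [(array([ 0.565 , -0.2506,  0.0257]), 0.71), (array([ 0.5692, -0.1539,  0.0157]), 0.57)]
top thermometer_center [(array([ 0.419 , -0.4929,  0.0172]), 0.75), (array([ 0.49  , -0.2762,  0.0196]), 0.71), (array([ 0.5365, -0.1001,  0.0185]), 0.66)]
top thermometer [(array([ 0.5421, -0.1023,  0.0011]), 0.73), (array([ 0.4228, -0.5   , -0.0072]), 0.53), (array([ 0.4906, -0.2783,  0.003 ]), 0.45)]
top paddle [(array([0.5725, 0.0262, 0.0714]), 0.79)]
top roller [(array([0.6056, 0.2263, 0.0669]), 0.72)]
top drive [(array([0.5926, 0.1554, 0.0025]), 0.78)]
scene lens [(array([ 0.5628, -0.2557,  0.0195]), 0.74), (array([ 0.4866, -0.4542,  0.02  ]), 0.73), (array([ 0.5725, -0.1526,  0.0204]), 0.69)]
scene thermometer_center [(array([ 0.5382, -0.1004,  0.0125]), 0.86), (array([ 0.4269, -0.4951,  0.0197]), 0.71), (array([ 0.4927, -0.2786,  0.003 ]), 0.6)]
scene thermometer [(array([ 0.4918, -0.2766,  0.0028]), 0.89), (array([ 0.4276, -0.4962,  0.0009]), 0.75), (array([ 0.5415, -0.1004,  0.0027]), 0.51)]
scene paddle [(array([0.5711, 0.0302, 0.0727]), 0.93)]
scene roller [(array([0.5988, 0.2272, 0.0727]), 0.65)]
scene drive [(array([ 0.5864,  0.1516, -0.0037]), 0.58)]
18.3 [ 0.4898 -0.2784  0.2122] [3.1416 0.     0.3127] [-0.0411  0.645   0.6628  1.8715 -0.5359  0.8103 -0.353 ]
```

View pics/w3.png

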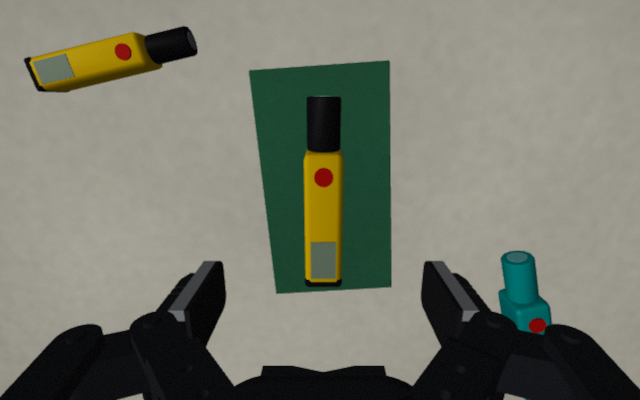

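The thermometer is back flat and wholly on the mat: tail at (323,285), nose at (324,97), mat edges at columns 250–391. Next, hover above the paddle.

```bash
python3 - <<'E'
from h import *
plan([((.555,.027,.225),1.416,10)])
E
```

```text
[[[15.6,-27.1,-1.3,0,0,-0.11,1.0],[18.5,-25.1,-1.3,0,0,-0.111,1.0],[21.1,-23.0,-1.2,0,0,-0.11,1.0],[23.6,-20.5,-1.3,0,0,-0.11,1.0],[25.6,-17.9,-1.3,0,0,-0.111,1.0]]]
[[[27.5,-14.8,-1.3,0,0,-0.11,1.0],[28.9,-11.8,-1.3,0,0,-0.11,1.0],[30.1,-8.5,-1.2,0,0,-0.111,1.0],[30.8,-5.1,-1.3,0,0,-0.11,1.0],[31.2,-1.7,-1.3,0,0,-0.11,1.0]]]
end [0.555 0.027 0.225] 1.415655153161285
```

```bash

python3 -m jog '[[[16,-27,-2,0,0,-0.11,1],[18,-25,-2,0,0,-0.11,1],[21,-23,-1,0,0,-0.11,1],[24,-20,-1,0,0,-0.11,1],[26,-18,-1,0,0,-0.11,1]]]' |sed -n 2,3p
python3 -m jog '[[[27,-15,-1,0,0,-0.11,1],[29,-12,-1,0,0,-0.11,1],[30,-8,-1,0,0,-0.11,1],[31,-5,-1,0,0,-0.11,1],[31,-2,-1,0,0,-0.11,1]]]' |sed -n 2,3p
python3 -m jog '[[[0,0,0,0,0,0,1],[0,0,0,0,0,0,1]]]' |sed -n 2,3p
python3 - <<'E'
from h import *
p,p2=wrist(); save(p,'w4.png')
for q in('paddle','roller','drive'): print(q,[(np.array(d['xyz']),round(d['conf'],2),proj(p2,d['xyz']).round()) for d in bot.spot_point(q,p)[:2]])
h=cv2.cvtColor(p['img'],cv2.COLOR_RGB2HSV); m=(((h[...,0]<5)|(h[...,0]>172))&(h[...,1]>150)&(h[...,2]>60)).astype('u1')
n,l,st,ce=cv2.connectedComponentsWithStats(m)
for i in range(1,n):
    if st[i,4]>60:
        v,u=np.nonzero(l==i); w=np.array([atz(p2,(x,y),.092)[:2] for x,y in zip(u,v)]); print(st[i],cv2.minAreaRect((w*1000).astype('f4')))
s=bot.observe(); print(s['clock'],s['position'],s['tool_rot'],np.array(s['qpos']))
E
```

```text
position: [0.5234, -0.1246, 0.2194]
tool_rot: [3.141, -0.0, 0.867]
position: [0.556, 0.0278, 0.2243]
tool_rot: [3.141, 0.0, 1.417]
position: [0.5558, 0.0267, 0.2242]
tool_rot: [-3.142, 0.0, 1.413]
paddle [(array([0.5701, 0.0254, 0.0723]), 0.63, array([343., 211.]))]
roller []
drive [(array([ 0.5903,  0.1567, -0.0017]), 0.81, array([339.,  21.]))]
[337 174  14  71 838] ((570.3772583007812, 32.58573913574219), (46.78186798095703, 8.165994644165039), 81.63422393798828)
[333 334  10   9  75] ((552.6105346679688, -62.679439544677734), (6.899477005004883, 6.472733020782471), 81.43310546875)
19.7 [0.5558 0.0255 0.2242] [3.1416 0.0003 1.4107] [-0.4375  0.5497  0.3992  1.873  -0.2935  0.7766 -0.0399]
```

View pics/w4.png

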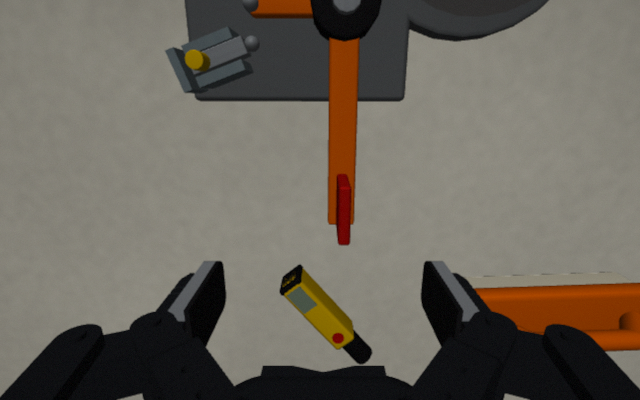

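The paddle shows edge-on at (343,210), with the arm running up to the pivot at (347,0). The pads straddle it with room to spare, and the fit gives paddle (0.570,0.028), pivot (0.590,0.156) and arm yaw −0.146. Planning the descent and the arc.

```bash
python3 - <<'E'
from h import *
plan([((.570,.028,.133),1.425,5)])
piv=np.array([.590,.156]); pts=[]
for a in np.arange(1,5)*.145:
    t=-.146+a; pts.append((np.r_[piv+.13*np.array([np.sin(t),-np.cos(t)]),.133],1.425+a,5))
plan(pts,start=(np.r_[piv+.13*np.array([np.sin(-.146),-np.cos(-.146)]),.133],1.425),f=0)
E
```

```text
[[[0.9,2.7,18.2,0,0,-0.003,1.0],[1.0,2.8,18.3,0,0,-0.003,1.0],[0.9,2.7,18.2,0,0,-0.003,1.0],[0.9,2.7,18.3,0,0,-0.002,1.0],[1.0,2.8,18.2,0,0,-0.003,1.0]]]
end [0.57  0.028 0.133] 1.4246730750720153
[[[0.3,3.8,0.0,0,0,-0.029,0],[0.1,3.7,0.0,0,0,-0.029,0],[0.1,3.8,0.0,0,0,-0.029,0],[-0.1,3.8,0.0,0,0,-0.029,0],[-0.1,3.7,0.0,0,0,-0.029,0]]]
[[[0.3,3.8,0.0,0,0,-0.029,0],[0.1,3.7,0.0,0,0,-0.029,0],[0.1,3.8,0.0,0,0,-0.029,0],[-0.1,3.8,0.0,0,0,-0.029,0],[-0.2,3.7,0.0,0,0,-0.029,0]]]
[[[0.3,3.8,0.0,0,0,-0.029,0],[0.2,3.7,0.0,0,0,-0.029,0],[0.0,3.8,0.0,0,0,-0.029,0],[-0.0,3.8,0.0,0,0,-0.029,0],[-0.2,3.7,0.0,0,0,-0.029,0]]]
[[[0.3,3.8,0.0,0,0,-0.029,0],[0.1,3.7,0.0,0,0,-0.029,0],[0.1,3.8,0.0,0,0,-0.029,0],[-0.1,3.8,0.0,0,0,-0.029,0],[-0.1,3.8,0.0,0,0,-0.029,0]]]
end [0.6447 0.0381 0.133 ] 2.0049999999999986
```

```bash

python3 -m jog '[[[1,3,18,0,0,-0.003,1],[1,3,20,0,0,-0.003,1],[1,3,20,0,0,-0.003,1],[1,3,18,0,0,-0.003,1],[1,2,15,0,0,-0.002,1]]]'
python3 -m jog '[[[0,0,0,0,0,0,1],[0,0,0,0,0,0,0.5],[0,0,0,0,0,0,0.2],[0,0,0,0,0,0,0],[0,0,0,0,0,0,0]]]' 25
python3 -m jog '[[[0,0,0,0,0,0,0],[0,0,0,0,0,0,0],[0,0,0,0,0,0,0],[0,0,0,0,0,0,0],[0,0,0,0,0,0,0]]]' 25
```

```text
clock: 20.2
position: [0.5704, 0.0286, 0.1322]
tool_rot: [-3.141, 0.0, 1.425]
force: [1.5, 0.9, -0.1]
grip_width: 0.0852
finger_force: 0.0
clock: 20.7
position: [0.5706, 0.0294, 0.1338]
tool_rot: [3.141, -0.0, 1.427]
force: [0.3, 0.5, -0.7]
grip_width: 0.0285
finger_force: 0.0
clock: 21.2
position: [0.5707, 0.0293, 0.1334]
tool_rot: [3.141, -0.0, 1.427]
force: [0.0, 0.0, 5.8]
grip_width: 0.0077
finger_force: 28.9
```

The paddle is held (7.7 mm). Pushing along the arc.

```bash

python3 -m jog '[[[0.3,3.8,0,0,0,-0.029,0],[0.1,3.7,0,0,0,-0.029,0],[0.1,3.8,0,0,0,-0.029,0],[-0.1,3.8,0,0,0,-0.029,0],[-0.1,3.7,0,0,0,-0.029,0]]]' 40
python3 -m jog '[[[0.3,3.8,0,0,0,-0.029,0],[0.1,3.7,0,0,0,-0.029,0],[0.1,3.8,0,0,0,-0.029,0],[-0.1,3.8,0,0,0,-0.029,0],[-0.1,3.7,0,0,0,-0.029,0]]]' 40
```

```text
clock: 21.7
position: [0.5894, 0.0277, 0.1334]
tool_rot: [3.141, 0.0, 1.573]
force: [-1.5, -0.4, 6.6]
grip_width: 0.0073
finger_force: 42.4
clock: 22.2
position: [0.6078, 0.029, 0.1334]
tool_rot: [-3.141, 0.0, 1.717]
force: [-4.4, -1.5, 10.6]
grip_width: 0.0072
finger_force: 42.8
```

```bash

python3 -m jog '[[[0.3,3.8,0,0,0,-0.029,0],[0.1,3.7,0,0,0,-0.029,0],[0.1,3.8,0,0,0,-0.029,0],[-0.1,3.8,0,0,0,-0.029,0],[-0.1,3.7,0,0,0,-0.029,0]]]' 40
python3 -m jog '[[[0.3,3.8,0,0,0,-0.029,0],[0.1,3.7,0,0,0,-0.029,0],[0.1,3.8,0,0,0,-0.029,0],[-0.1,3.8,0,0,0,-0.029,0],[-0.1,3.8,0,0,0,-0.029,0]]]' 40
python3 -m jog '[[[0,0,0,0,0,0,0],[0,0,0,0,0,0,0],[0,0,0,0,0,0,0],[0,0,0,0,0,0,0],[0,0,0,0,0,0,0]]]' 40
python3 - <<'E'
from h import *
s=bot.observe(); P=np.array(s['position'])
for n in('top','scene'):
    p=bot.grab_frame(n)
    for q in('paddle','roller','drive','thermometer_center','lens','vase','brush'): print(n,q,[(np.array(d['xyz']),round(d['conf'],2)) for d in bot.spot_point(q,p)[:3]])
    if n=='top': a=p['img'][130:230,220:380]
    else: b=p['img'][150:250,280:440]
p,p2=wrist(); c=p['img']
cv2.imwrite('pics/end.png',np.vstack([cv2.resize(np.hstack([a,b]),(800,250)),cv2.resize(c,(800,500))[:340]])[:,:,::-1])
print(P,s['tool_rot'],'theta', np.arctan2(P[0]-.590,.156-P[1])+.146, s['tool_rot'][2]-1.425)
E
```

```text
clock: 22.7
position: [0.6262, 0.0329, 0.1334]
tool_rot: [-3.141, 0.0, 1.862]
force: [-4.6, -2.0, 9.7]
grip_width: 0.0074
finger_force: 42.5
clock: 23.2
position: [0.6437, 0.0395, 0.1334]
tool_rot: [-3.14, 0.0, 2.007]
force: [-6.1, -3.4, 10.0]
grip_width: 0.0074
finger_force: 42.6
clock: 23.7
position: [0.6436, 0.0394, 0.1334]
tool_rot: [-3.14, 0.0, 2.006]
force: [-6.3, -4.2, 9.3]
grip_width: 0.0075
finger_force: 42.6
top paddle [(array([ 0.4891, -0.2798,  0.0221]), 0.6)]
top roller [(array([0.5643, 0.2183, 0.0675]), 0.57)]
top drive []
top thermometer_center [(array([ 0.4212, -0.4949,  0.0171]), 0.87), (array([ 0.4902, -0.2798,  0.0206]), 0.75), (array([ 0.5404, -0.1005,  0.0148]), 0.53)]
top lens [(array([ 0.5608, -0.2539,  0.0241]), 0.87), (array([ 0.4867, -0.4574,  0.0204]), 0.75), (array([ 0.5688, -0.153 ,  0.0168]), 0.56)]
top vase [(array([ 0.7094, -0.3053, -0.0026]), 0.9), (array([ 0.4878, -0.2758,  0.0045]), 0.71)]
top brush [(array([ 0.7468, -0.1161,  0.0015]), 0.65)]
scene paddle [(array([0.6487, 0.0387, 0.0735]), 0.57), (array([0.5621, 0.2211, 0.0738]), 0.5)]
scene roller [(array([0.5611, 0.2199, 0.0727]), 0.86)]
scene drive [(array([ 0.587 ,  0.1524, -0.0053]), 0.78)]
scene thermometer_center [(array([ 0.4892, -0.2777,  0.0213]), 0.68), (array([ 0.5395, -0.1001,  0.0133]), 0.66), (array([ 0.4254, -0.4928,  0.0153]), 0.65)]
scene lens [(array([ 0.5605, -0.2542,  0.0187]), 0.87), (array([ 0.4879, -0.4544,  0.0213]), 0.66), (array([ 0.5664, -0.1549,  0.0188]), 0.54)]
scene vase [(array([ 0.7131, -0.3048, -0.0037]), 0.88)]
scene brush [(array([ 0.7417, -0.1164, -0.001 ]), 0.55)]
[0.6436 0.0394 0.1334] [-3.1402  0.0003  2.0061] theta 0.5766091092333525 0.5810721707709015
```

View pics/end.png

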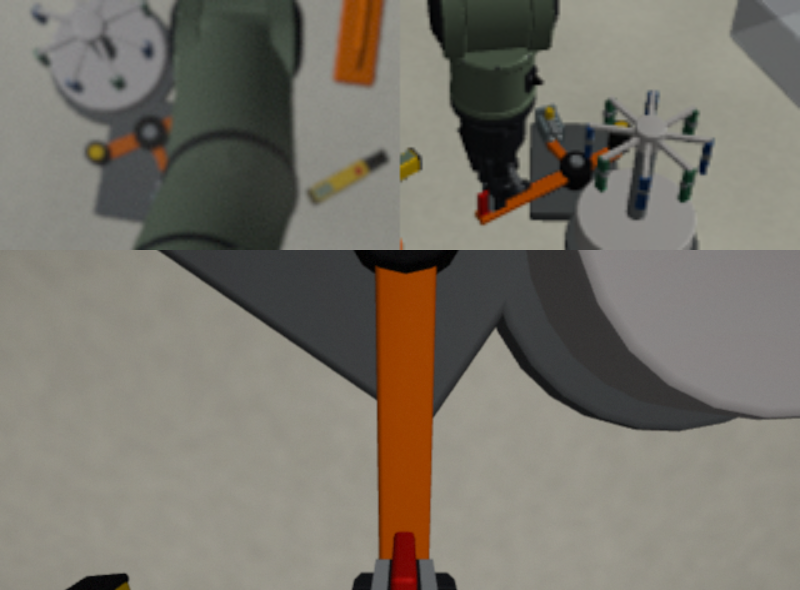

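The view shows the paddle clamped between the pads at (403,560), the arm swung to about 0.57 rad and the roller clear of the drum. The side force of about 7.5 N matches the spring alone, so the arm is clicked and not on its stop. The thermometer, vase and brush are unmoved. Handing in.

```bash
python3 -c "
from workcell import bot
print(bot.job_done())"
```

```text
the job is handed in; nothing more can be done
None
```

I handed the job in: the thermometer was held level about 7 cm in front of the roller for over 2 s and laid back on its mat, and the gripper now holds the paddle at about 0.57 rad, past the click and short of the end stop.

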